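# Push the wooden block through the go-gauge

### The arm

A 7-joint arm with a two-finger parallel gripper is mounted at the origin on a cart in front of the work surface, level with it; the furniture and walls round the work are solid. World frame = base frame: x ahead of the robot, y to its left, z up, the work surface at z = 0. Lengths are in m, angles in degrees, forces in N, time in s.
With the tool pointing down it reaches from about 0.425 to 0.875 m from the base axis. Payload 4.7 kg.
Tool frame: the origin (TCP) lies between the finger pads; the fingertips stand 17 mm ahead of it and the grasp point (between the pads) lies 2 mm behind it; z points along the fingers, y is the line along which they close (so a half turn about z gives the same grasp; the last joint's range is limited). The gripper opens to 87 mm and grips with 3 to 60 N. Pads are 19 mm wide; open, the fingers measure 117 mm over their backs; the gripper's body (75 mm by 190 mm) begins 51 mm behind the grasp point.
Start: joints at [-65.025, 18.392, -4.016, 83.108, 1.295, 78.541, -3.26], TCP at [0.266, 0.593, 0.24] pointing down, gripper open.
Joint ranges: [-163.93, 163.93], [-17.29, 119.83], [-79.2, 71.16], [3.27, 140.29], [-89.18, 269.18], [5.43, 117.66], [-154.24, 154.24]. Speed limits (degrees/s): [147.25, 147.25, 180, 180, 180, 180, 180].

### API

Orientations are given as [roll, pitch, yaw] about the fixed x, y, z axes, in that order (R = Rz(yaw) Ry(pitch) Rx(roll)).
In Python, from cell import env, cams gives the robot as it stands.
- The arm moves only by the shell command python3 -m pendant 'ROWS' [FORCE]. ROWS is JSON, a list of rows, each an object of numbers: "tx", "ty", "tz": the shift along the tool's x, y, z each as a share of 0.05 m, from -1 to 1; "spin": the turn about the tool's z as a share of 4 degrees, from -1 to 1; "claw": the closure, from 0 (fully open) to 1 (shut). A call has 1 to 10 rows; each row shifts and turns the commanded pose from where the row before left it, along the tool's axes as they then stand; what a row does not reach is not made up. A row lasts 1/8 s, in which the tool goes at most 62.5 mm and 10.7 degrees, less where a joint would pass 70% of its speed; a pose out of reach is approached as far as the arm can. A call with a number of a shift or a turn outside -1 to 1 is refused whole. A call with a gripper value outside its range is refused whole. The fingers move at their own pace and stop on an object; FORCE is the grip in N (left out, the last holds). Time passes only in rows, so rows that do not move let the fingers close. It gives the time, the measured TCP pose, the force, the opening and the grip force at its end, in the units of the state.
- env.get_obs(): the state, without advancing time (a new reading comes with each control period).
- cams.read_camera(name): name is "scene" or "side" or "wrist"; returns the picture (400x640x3 uint8, red, green, blue); there is no depth.
- cams.camera_info(name): a dict with "fx", "fy", "cx", "cy" (pixels), "k1" (the pictures are not rectified: a ray, as slopes to the right and down, at radius r is drawn at 1 + k1 r^2 times it, then the intrinsics apply), "rvec" (rotation vector, rad) and "tvec" (3), from world to camera coordinates, as OpenCV has them. Camera axes: x right, y down, z forward; pixel columns grow to the right and rows downward; lengths in m; the calibration is good to about 2 mm. A picture is of the moment at which its call begins: read the wrist's pose just before it. camera_info takes no time and is no camera call; for the wrist camera it gives the pose at the moment of the call.
- env.sign_off(): hands the job in; it is judged then, once.
The state is a dict: "time_s": time; "qpos": joint angles; "joint_velocities": joint speeds; "effort": joint torques, N m; "tool_pos": TCP position; "tool_rot": TCP orientation; "force": force on the tool from outside, world axes, zero at the start; "wrist_torque": the same for the moment, N m; "grip_width": finger opening in m; "grasp_force": force on a finger pad.
Only numpy, scipy, OpenCV 4.12 (cv2) and the standard library are available. Lean on these libraries where they do the work, as an engineer would, in place of code of your own. Each camera call takes 0.05 s, during which the arm holds its last target. There are 200 camera calls.

### The job

Check the width of the oblong wooden block in the go-gauge, the pair of fixed wooden jaws with steel faces: with the fingertips, push the block along the bench until it is lined up in front of the gap, then push it endways right through between the jaws, away from the robot. Leave it wholly out on the far side, roughly in line with the gap and with less than 5 cm between its rear end and the jaws. Only push it: it stays flat on the bench and is never picked up, and the cork block, the open tin and the small square offcut stay where they are.

Things in the scene. Friction and masses are not known exactly. Their poses are not given: they have to be found in the camera images.
- block: Plain oblong wood offcut, 60 x 120 x 45 mm high, about 0.17 kg, loose, flat on the bench; the largest loose block. Origin: centre of its underside. Own y axis along its length (120 mm), x across (60 mm), z up. Starts on the robot's side of the gauge, left or right of the gap's line, its length within about 15 degrees of that line.
- gauge: Go-gauge fixed to the bench: two wooden jaws, steel inner faces, each 50 mm long (x), 40 wide (y), 42 high, with 2 mm screw heads on top. Gap 65 mm wide, bare bench, open above, near inner corners rounded 8 mm. Origin: on the bench, mid gap. x runs through the gap, away from the robot: jaws span x -25 to 25, inner faces at y = +-32.5, outer +-72.5 mm. Block wholly clear once its centre passes x = 85 mm.
- cork: Bystander: a brown speckled cork sanding block, 63 x 110 x 34 mm high, loose, its y axis along its length; lies on the other side of the gap's line from the wooden block, beside that line and not on it. Origin: centre of its underside.
- tin: Bystander: an open empty food tin, 74 mm across, 96 mm high, standing to the left of the gauge. Origin: centre of its underside.
- square: Bystander: a small square wood offcut, 55 x 55 x 20 mm high, lying to the right of the gauge. Origin: centre of its underside.
There are look-alikes about, which are no part of the job. Leave any yellow look-alike of the block alone.

How it is judged:
By the outcome, as a careful person would: the job done as asked, in the order asked, and still so for the second after the job is handed in, with the robot touching nothing.
It also fails if it takes over 53 s, if anything falls off the work surface, if the arm or the gripper's body presses on something with over 40 N, if the wrist force passes 120 N, or if a joint passes its speed limit or range.

## Working session

There is one attempt and no reset: what is moved stays moved. The work goes in short steps, Python scripts to look and compute and a shell command to move; the robot and the scene stay as the last step left them, time stands still between calls to the robot, and variables do not carry over. Pictures are saved under pics/ and viewed, at most 13 in all, crops included, and the job is handed in when it is done.

```bash
ls; mkdir -p pics; python3 - <<'E'
from cell import env,cams
import cv2
o=env.get_obs();print(o['time_s'],o['tool_pos'],o['tool_rot'],o['grip_width'])
for n in ['scene','side']:
    im=cams.read_camera(n);cv2.imwrite(f'pics/{n}0.png',im[:,:,::-1]);c=cams.camera_info(n);print(n,c)
E
```

```text
pics
0.0 [0.26597946 0.59252771 0.23846209] [-1.79890832e+02  7.86181676e-03  1.55831447e+02] 0.08712768245391915
scene {'fx': 449.1606742746575, 'fy': 449.1606742746575, 'cx': 318.8235288851308, 'cy': 203.0894930815921, 'k1': -0.08547482542157701, 'rvec': array([ 1.03111808, -2.20106479,  1.26284787]), 'tvec': array([0.33436399, 0.24814461, 0.50466488])}
side {'fx': 371.77342127855025, 'fy': 371.77342127855025, 'cx': 316.59165697234613, 'cy': 195.18874320777857, 'k1': -0.02011612417496743, 'rvec': array([ 0.3321    , -2.7369469 ,  1.29477307]), 'tvec': array([0.53768584, 0.10596112, 0.81029798])}
```

View pics/scene0.png

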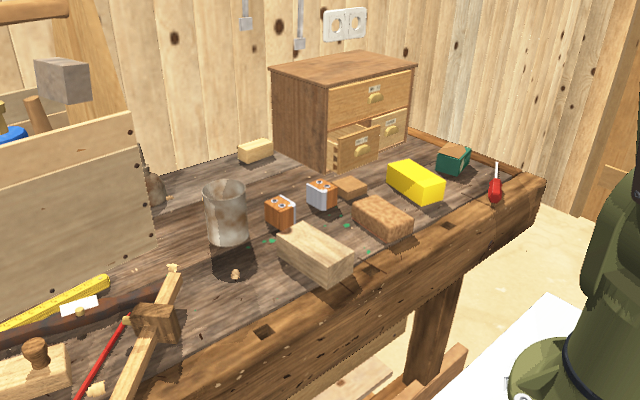

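View pics/side0.png

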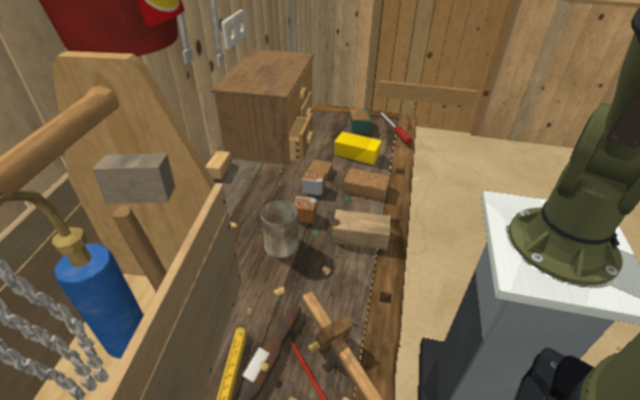

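The scene view shows the block at (315,253), the jaws at (281,212) and (321,194), the cork at (382,215), the square at (350,187) and the tin at (226,212). The side view shows the same layout. I'll enlarge both to pick corners.

```bash
python3 - <<'E'
import cv2
a=cv2.imread('pics/scene0.png')[165:295,195:425]; a=cv2.resize(a,None,fx=3.4,fy=3.4,interpolation=cv2.INTER_CUBIC);cv2.imwrite('pics/sc.png',a)
b=cv2.imread('pics/side0.png')[150:270,250:400]; b=cv2.resize(b,None,fx=5,fy=5,interpolation=cv2.INTER_CUBIC);cv2.imwrite('pics/sd.png',b)
E
```

```text
(no output)
```

View pics/sc.png

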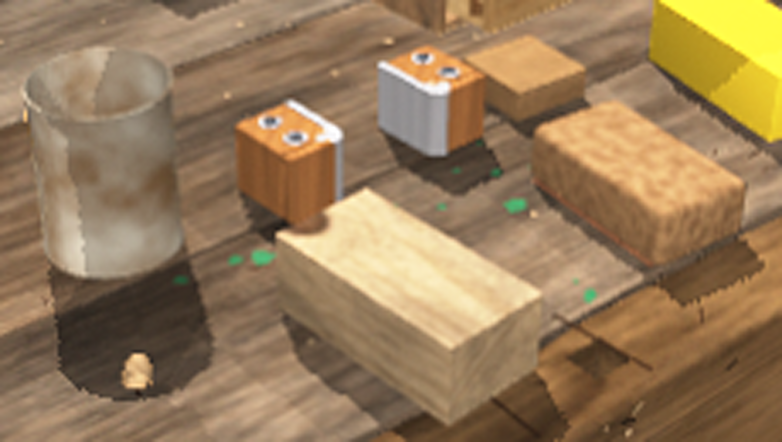

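View pics/sd.png

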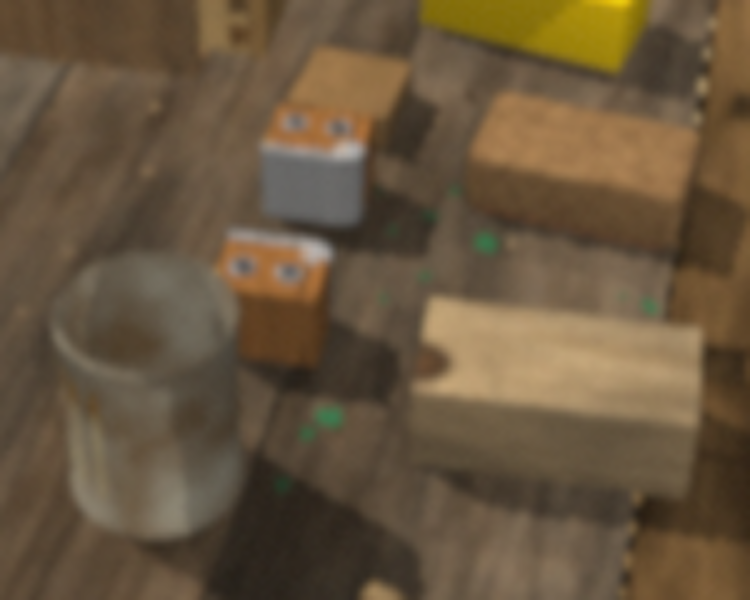

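The crops show clear top corners for the block (scene crop (278,236), (366,190), (541,296) and (455,347)), both jaws and the cork. I'll triangulate across the two views.

```bash
cat > h.py <<'E'
import numpy as np,cv2
from cell import env,cams
def ray(n,p,c=None):
    c=c or cams.camera_info(n)
    K=np.array([[c['fx'],0,c['cx']],[0,c['fy'],c['cy']],[0,0,1]])
    s=cv2.undistortPoints(np.array([[p]],float),K,np.array([c['k1'],0,0,0.]))[0,0]
    R=cv2.Rodrigues(np.array(c['rvec']))[0]
    return -R.T@np.array(c['tvec']), R.T@np.array([s[0],s[1],1])
def plane(n,p,z,c=None):
    o,d=ray(n,p,c); return o+d*(z-o[2])/d[2]
def tri(a,b):
    (o1,d1),(o2,d2)=a,b
    s=np.linalg.lstsq(np.c_[d1,-d2],o2-o1,rcond=None)[0]
    P,Q=o1+s[0]*d1,o2+s[1]*d2
    return (P+Q)/2,np.linalg.norm(P-Q)
E
python3 - <<'E'
from h import *
S=lambda u,v:(195+u/3.4,165+v/3.4)
D=lambda u,v:(250+u/5,150+v/5)
T={'b_fl':((278,236),(413,393),.045),'b_fr':((366,190),(428,296),.045),'b_nr':((541,296),(702,325),.045),'b_nl':((455,347),(697,413),.045),
'Lin_f':((288,100),(228,232),.042),'Lin_n':((342,133),(332,240),.042),'Lout_n':((300,163),(325,295),.042),
'Rin_f':((380,64),(262,152),.042),'Rin_n':((445,97),(368,153),.042),'Rout_f':((430,45),(277,108),.042),'Rout_n':((483,80),(372,115),.042),
'scrL1':((270,121),(243,266),.043),'scrL2':((295,137),(290,272),.043),'scrR1':((423,58),(296,123),.043),'scrR2':((449,72),(338,127),.043),
'c_fl':((537,130),(470,155),.034),'c_fr':((612,102),(500,95),.034),'c_nr':((745,185),(697,125),.034),'c_nl':((660,210),(685,205),.034)}
np.set_printoptions(precision=3,suppress=True)
for k,(s,d,z) in T.items():
    p,e=tri(ray('scene',S(*s)),ray('side',D(*d)))
    print(k,p,round(e,4),'pl',plane('scene',S(*s),z)[:2],plane('side',D(*d),z)[:2])
c=cams.camera_info('wrist');print(c['tvec'],ray('wrist',(320,200)))
E
```

```text
b_fl [0.491 0.114 0.041] 0.0038 pl [0.488 0.115] [0.49  0.121]
b_fr [0.497 0.055 0.041] 0.0014 pl [0.493 0.057] [0.496 0.06 ]
b_nr [0.376 0.048 0.043] 0.0009 pl [0.374 0.05 ] [0.376 0.049]
b_nl [0.373 0.103 0.043] 0.0009 pl [0.371 0.105] [0.373 0.104]
Lin_f [0.596 0.031 0.04 ] 0.0027 pl [0.596 0.031] [0.595 0.035]
Lin_n [0.547 0.031 0.043] 0.0001 pl [0.549 0.029] [0.547 0.029]
Lout_n [0.542 0.062 0.039] 0.0009 pl [0.538 0.065] [0.541 0.067]
Rin_f [ 0.598 -0.036  0.039] 0.0048 pl [ 0.596 -0.036] [ 0.596 -0.028]
Rin_n [ 0.546 -0.043  0.04 ] 0.0002 pl [ 0.543 -0.04 ] [ 0.546 -0.04 ]
Rout_f [ 0.602 -0.078  0.036] 0.0051 pl [ 0.596 -0.074] [ 0.599 -0.066]
Rout_n [ 0.552 -0.077  0.037] 0.0011 pl [ 0.545 -0.07 ] [ 0.551 -0.072]
scrL1 [0.583 0.053 0.041] 0.003 pl [0.582 0.053] [0.582 0.058]
scrL2 [0.561 0.052 0.041] 0.0027 pl [0.56  0.052] [0.56  0.057]
scrR1 [ 0.587 -0.06   0.04 ] 0.003 pl [ 0.585 -0.059] [ 0.586 -0.054]
scrR2 [ 0.566 -0.062  0.04 ] 0.0022 pl [ 0.563 -0.06 ] [ 0.565 -0.056]
c_fl [ 0.5   -0.07   0.029] 0.002 pl [ 0.494 -0.065] [ 0.498 -0.061]
c_fr [ 0.494 -0.124  0.03 ] 0.0027 pl [ 0.49  -0.121] [ 0.493 -0.116]
c_nr [ 0.391 -0.12   0.029] 0.002 pl [ 0.385 -0.111] [ 0.391 -0.114]
c_nl [ 0.391 -0.048  0.038] 0.0072 pl [ 0.398 -0.059] [ 0.391 -0.048]
[-0.65  -0.038  0.392] (array([0.189, 0.628, 0.384]), array([ 0.292, -0.108, -0.951]))
```

Triangulated heights agree with the text: the block top is at about 0.043 and the jaws at about 0.04. The gauge is at about (0.573, -0.003) with yaw near 1.7°, and the block is at about (0.433, 0.081) with yaw near 4.5°. The block's rear is inside the minimum reach, so I'll need a diagonal finger to push it. First I'll move above it and look from near.

```bash
python3 -m pendant '[{"tx":-0.735,"ty":-0.75},{"tx":-0.735,"ty":-0.75},{"tx":-0.735,"ty":-0.75},{"tx":-0.735,"ty":-0.75},{"tx":-0.735,"ty":-0.75},{"tx":-0.735,"ty":-0.75},{"tx":-0.735,"ty":-0.75},{"tx":-0.735,"ty":-0.75},{"tx":-0.735,"ty":-0.75}]'
python3 -m pendant '[{"spin":1},{"spin":1},{"spin":1},{"spin":1},{"spin":1},{"spin":1},{"spin":1},{"spin":1},{"spin":1}]'
python3 - <<'E'
from h import *
np.set_printoptions(precision=4,suppress=True)
c=cams.camera_info('wrist');im=cams.read_camera('wrist');cv2.imwrite('pics/w1.png',im[:,:,::-1])
np.save('w1.npy',c,allow_pickle=True);o=env.get_obs();print(o['tool_pos'],o['tool_rot'],o['force'])
E
```

```text
[0.266  0.5927 0.2387] [-179.9178    0.0059  155.8339] [-0.7079 -0.0309  0.6546]invalid input at $[0]: expected keys tx, ty, tz, spin, claw
invalid input at $[0]: expected keys tx, ty, tz, spin, claw
```

View pics/w1.png

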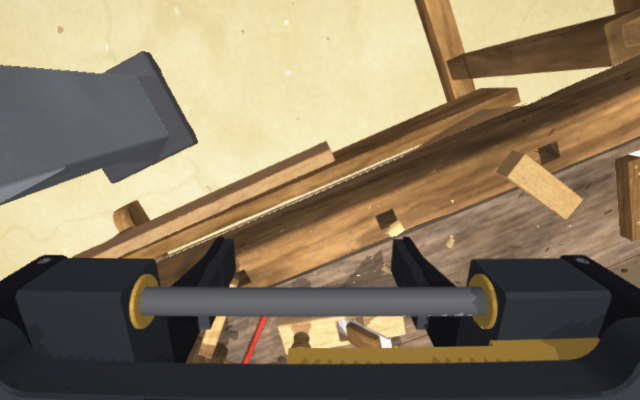

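All keys are needed in each row. This start view looks towards the robot's side, with the fingers in the lower half and the bench bolts around (500,170). I'll move to the far right of the block, turning so the camera faces the gauge and the block.

```bash
python3 -m pendant '[{"tx":-0.795,"ty":-0.78,"tz":0,"spin":0,"claw":0},{"tx":-0.795,"ty":-0.78,"tz":0,"spin":0,"claw":0},{"tx":-0.795,"ty":-0.78,"tz":0,"spin":0,"claw":0},{"tx":-0.795,"ty":-0.78,"tz":0,"spin":0,"claw":0},{"tx":-0.795,"ty":-0.78,"tz":0,"spin":0,"claw":0},{"tx":-0.795,"ty":-0.78,"tz":0,"spin":0,"claw":0},{"tx":-0.795,"ty":-0.78,"tz":0,"spin":0,"claw":0}]'
python3 -m pendant '[{"tx":-0.795,"ty":-0.78,"tz":0,"spin":0,"claw":0},{"tx":-0.795,"ty":-0.78,"tz":0,"spin":0,"claw":0},{"tx":-0.795,"ty":-0.78,"tz":0,"spin":0,"claw":0},{"tx":-0.795,"ty":-0.78,"tz":0,"spin":0,"claw":0},{"tx":-0.795,"ty":-0.78,"tz":0,"spin":0,"claw":0},{"tx":-0.795,"ty":-0.78,"tz":0,"spin":0,"claw":0}]'
python3 -m pendant '[{"tx":0,"ty":0,"tz":0,"spin":1,"claw":0},{"tx":0,"ty":0,"tz":0,"spin":1,"claw":0},{"tx":0,"ty":0,"tz":0,"spin":1,"claw":0},{"tx":0,"ty":0,"tz":0,"spin":1,"claw":0},{"tx":0,"ty":0,"tz":0,"spin":1,"claw":0},{"tx":0,"ty":0,"tz":0,"spin":1,"claw":0},{"tx":0,"ty":0,"tz":0,"spin":1,"claw":0},{"tx":0,"ty":0,"tz":0,"spin":1,"claw":0}]'
python3 -m pendant '[{"tx":0,"ty":0,"tz":0,"spin":1,"claw":0},{"tx":0,"ty":0,"tz":0,"spin":1,"claw":0},{"tx":0,"ty":0,"tz":0,"spin":1,"claw":0},{"tx":0,"ty":0,"tz":0,"spin":1,"claw":0},{"tx":0,"ty":0,"tz":0,"spin":1,"claw":0},{"tx":0,"ty":0,"tz":0,"spin":1,"claw":0},{"tx":0,"ty":0,"tz":0,"spin":1,"claw":0},{"tx":0,"ty":0,"tz":0,"spin":0,"claw":0}]'
python3 - <<'E'
from h import *
np.set_printoptions(precision=4,suppress=True)
c=cams.camera_info('wrist');im=cams.read_camera('wrist');cv2.imwrite('pics/w2.png',im[:,:,::-1])
np.save('w2.npy',c,allow_pickle=True);o=env.get_obs();print(o['time_s'],o['tool_pos'],o['tool_rot'],o['qpos'])
E
```

```text
time_s: 1.02
tool_pos: [0.4086, 0.2282, 0.2395]
tool_rot: [180.0, 0.0, 155.8]
force: [1.3, 0.1, -0.3]
grip_width: 0.0872
grasp_force: 0.0
time_s: 1.78
tool_pos: [0.5304, -0.0826, 0.2396]
tool_rot: [180.0, 0.0, 155.9]
force: [-0.2, -0.0, -0.6]
grip_width: 0.0871
grasp_force: 0.0
time_s: 2.78
tool_pos: [0.5298, -0.081, 0.2393]
tool_rot: [-180.0, -0.0, 123.7]
force: [-0.5, -0.4, 0.2]
grip_width: 0.0874
grasp_force: 0.0
time_s: 3.78
tool_pos: [0.5298, -0.081, 0.2394]
tool_rot: [-180.0, -0.0, 95.9]
force: [0.2, 0.2, 0.2]
grip_width: 0.0872
grasp_force: 0.0
3.825 [ 0.5299 -0.081   0.2394] [-179.988    -0.0073   95.9146] [-27.7499   4.4422  35.6496 100.5324  -2.6723  75.8836  14.3855]
```

View pics/w2.png

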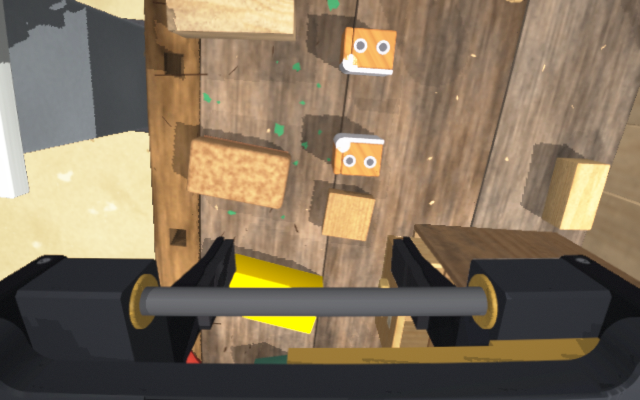

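From above, the screws are at (360,45) and (383,47) on the left jaw and (349,160) and (370,162) on the right. The inner-face edges run (345,72)-(392,72) and (337,137)-(382,137). The block's right top edge runs (170,33)-(294,38), and the cork's nearest corners are at (193,140) and (290,154).

```bash
python3 - <<'E'
from h import *
np.set_printoptions(precision=4,suppress=True)
c=np.load('w2.npy',allow_pickle=True).item()
for k,p,z in [('L1',(360,45),.043),('L2',(383,47),.043),('R1',(349,160),.043),('R2',(370,162),.043),('Lif',(392,72),.042),('Rif',(382,136),.042),('Lof',(396,31),.042),('Rof',(381,177),.042),('Lon',(347,29),.042),('Ron',(333,174),.042),('bfr',(294,38),.045),('bnr',(170,33),.045),('c1',(193,140),.034),('c2',(290,154),.034),('c3',(280,207),.034)]:
    print(k,plane('wrist',p,z,c)[:2])
S=lambda u,v:(195+u/3.4,165+v/3.4)
for n,q,p in [('tri L1',(295,137),(360,45)),('tri R2',(423,58),(370,162)),('tri L2',(270,121),(383,47)),('bfr',(366,190),(294,38))]:
    print(n,tri(ray('scene',S(*q)),ray('wrist',p,c)))
D=lambda u,v:(250+u/5,150+v/5)
print('tin rim scene L,R,top',[plane('scene',S(*q),.096)[:2] for q in [(25,95),(172,95),(100,48),(100,125)]])
print('tin rim side',[plane('side',D(*q),.096)[:2] for q in [(52,320),(238,315),(150,255),(150,380)]])
E
```

```text
L1 [0.562  0.0539]
L2 [0.5844 0.0546]
R1 [ 0.5666 -0.0588]
R2 [ 0.5892 -0.0585]
Lif [0.5971 0.0331]
Rif [ 0.5976 -0.0301]
Lof [0.5947 0.0702]
Rof [ 0.6038 -0.0738]
Lon [0.5477 0.0668]
Ron [ 0.5516 -0.0759]
bfr [0.4983 0.0531]
bnr [0.3797 0.0463]
c1 [ 0.3981 -0.056 ]
c2 [ 0.5033 -0.0605]
c3 [ 0.497  -0.1224]
tri L1 (array([0.5611, 0.0529, 0.0428]), np.float64(0.002685434515371661))
tri R2 (array([ 0.5884, -0.0601,  0.0414]), np.float64(0.003227490368194668))
tri L2 (array([0.5834, 0.0535, 0.0428]), np.float64(0.002930680942383534))
bfr (array([0.4978, 0.0535, 0.0411]), np.float64(0.0005080693769475029))
tin rim scene L,R,top [array([0.6025, 0.1831]), array([0.5576, 0.1269]), array([0.6227, 0.1294]), array([0.5544, 0.169 ])]
tin rim side [array([0.628 , 0.1668]), array([0.5574, 0.1461]), array([0.6027, 0.1195]), array([0.5798, 0.1898])]
```

Three views agree: the gauge is at (0.5755, -0.002) with yaw about 2°, the block is at (0.437, 0.079) with yaw about 4.3°, and the tin is near (0.592, 0.152). Next I'll turn to yaw 120 and go over the block's rear-left, so that one open finger lands behind it and the other outside its left side.

```bash
python3 -m pendant '[{"tx":0,"ty":0,"tz":0,"spin":-1,"claw":0},{"tx":0,"ty":0,"tz":0,"spin":-1,"claw":0},{"tx":0,"ty":0,"tz":0,"spin":-1,"claw":0},{"tx":0,"ty":0,"tz":0,"spin":-1,"claw":0},{"tx":0,"ty":0,"tz":0,"spin":-1,"claw":0},{"tx":0,"ty":0,"tz":0,"spin":-1,"claw":0}]'
python3 -m pendant '[{"tx":0.92,"ty":-0.075,"tz":0,"spin":0,"claw":0},{"tx":0.92,"ty":-0.075,"tz":0,"spin":0,"claw":0},{"tx":0.92,"ty":-0.075,"tz":0,"spin":0,"claw":0},{"tx":0.92,"ty":-0.075,"tz":0,"spin":0,"claw":0},{"tx":0.92,"ty":-0.075,"tz":0,"spin":0,"claw":0},{"tx":0,"ty":0,"tz":0,"spin":0,"claw":0}]'
python3 -m pendant '[{"tx":0,"ty":0,"tz":1,"spin":0,"claw":0},{"tx":0,"ty":0,"tz":1,"spin":0,"claw":0},{"tx":0,"ty":0,"tz":0.8,"spin":0,"claw":0},{"tx":0,"ty":0,"tz":0,"spin":0,"claw":0}]'
```

```text
time_s: 4.58
tool_pos: [0.53, -0.0811, 0.2395]
tool_rot: [-180.0, -0.0, 120.0]
force: [0.0, 0.3, -0.2]
grip_width: 0.0868
grasp_force: 0.0
time_s: 5.32
tool_pos: [0.3977, 0.1119, 0.2396]
tool_rot: [180.0, -0.0, 120.3]
force: [1.0, -0.1, -0.3]
grip_width: 0.0871
grasp_force: 0.0
time_s: 5.82
tool_pos: [0.3974, 0.1072, 0.0972]
tool_rot: [-179.6, 0.0, 119.8]
force: [0.2, -0.1, -0.6]
grip_width: 0.0875
grasp_force: 0.0
```

```bash
python3 -m pendant '[{"tx":0,"ty":0,"tz":0.5,"spin":0,"claw":0},{"tx":0,"ty":0,"tz":0.5,"spin":0,"claw":0},{"tx":0,"ty":0,"tz":0.34,"spin":0,"claw":0},{"tx":0,"ty":0,"tz":0,"spin":0,"claw":0}]'
python3 - <<'E'
from h import *
im=cams.read_camera('scene');cv2.imwrite('pics/s3.png',cv2.resize(im[140:320,190:460,::-1],None,fx=2.8,fy=2.8))
E
```

```text
time_s: 6.32
tool_pos: [0.4001, 0.1089, 0.0334]
tool_rot: [180.0, 0.0, 119.8]
force: [0.2, 0.1, 0.3]
grip_width: 0.0871
grasp_force: 0.0
```

View pics/s3.png

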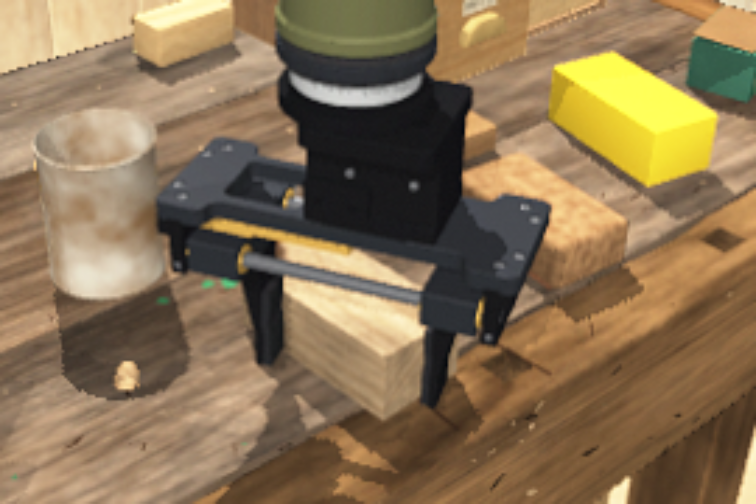

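The near finger is behind the block's rear end at crop (430,390), the far finger is outside its left side at (265,350), and the tin is clear. I'll push forward about 45 mm.

```bash
python3 -m pendant '[{"tx":-0.1,"ty":0.173,"tz":0,"spin":0,"claw":0},{"tx":-0.1,"ty":0.173,"tz":0,"spin":0,"claw":0},{"tx":-0.1,"ty":0.173,"tz":0,"spin":0,"claw":0},{"tx":-0.1,"ty":0.173,"tz":0,"spin":0,"claw":0},{"tx":-0.05,"ty":0.087,"tz":0,"spin":0,"claw":0},{"tx":0,"ty":0,"tz":0,"spin":0,"claw":0}]'
python3 - <<'E'
from h import *
im=cams.read_camera('side')[:,:,::-1];cv2.imwrite('pics/d4f.png',im)
cv2.imwrite('pics/d4.png',cv2.resize(im[145:275,245:405],None,fx=4.6,fy=4.6,interpolation=2))
E
```

```text
time_s: 7.12
tool_pos: [0.4449, 0.1089, 0.0325]
tool_rot: [180.0, 0.0, 119.8]
force: [0.2, 0.3, 0.7]
grip_width: 0.0868
grasp_force: 0.0
```

View pics/d4.png

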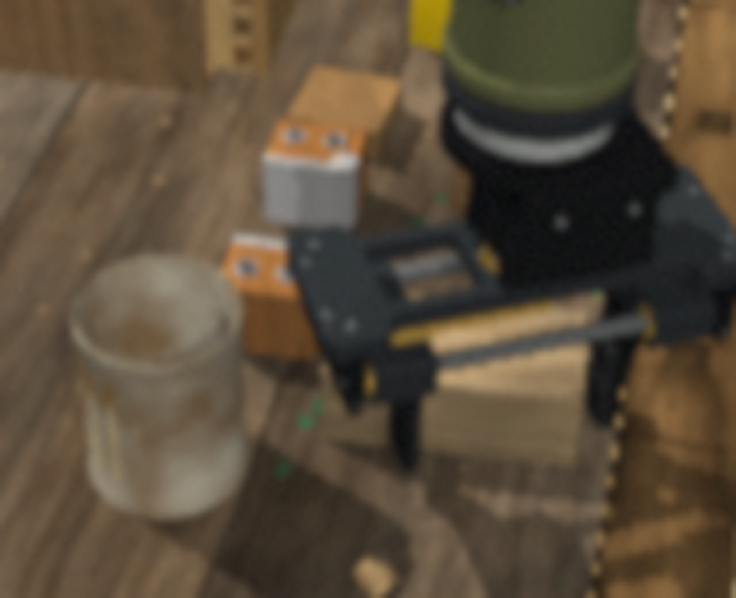

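The block has moved forward and still sits about 15 mm short of the jaws, with its left face near crop (420-580,420). I'll back off slightly and push it right about 50 mm with the far finger.

```bash
python3 -m pendant '[{"tx":0.12,"ty":-0.208,"tz":0,"spin":0,"claw":0},{"tx":-0.173,"ty":-0.1,"tz":0,"spin":0,"claw":0},{"tx":-0.173,"ty":-0.1,"tz":0,"spin":0,"claw":0},{"tx":-0.173,"ty":-0.1,"tz":0,"spin":0,"claw":0},{"tx":-0.173,"ty":-0.1,"tz":0,"spin":0,"claw":0},{"tx":-0.173,"ty":-0.1,"tz":0,"spin":0,"claw":0},{"tx":0,"ty":0,"tz":0,"spin":0,"claw":0}]'
python3 -m pendant '[{"tx":0.2,"ty":0.1,"tz":0,"spin":0,"claw":0},{"tx":0,"ty":0,"tz":-1,"spin":0,"claw":0},{"tx":0,"ty":0,"tz":-1,"spin":0,"claw":0},{"tx":0,"ty":0,"tz":-1,"spin":1,"claw":0.45},{"tx":0,"ty":0,"tz":-0.5,"spin":1,"claw":0.45},{"tx":0,"ty":0,"tz":0,"spin":1,"claw":0.45},{"tx":0,"ty":0,"tz":0,"spin":1,"claw":0.45},{"tx":0,"ty":0,"tz":0,"spin":1,"claw":0.45},{"tx":0,"ty":0,"tz":0,"spin":1,"claw":0.45},{"tx":0,"ty":0,"tz":0,"spin":1,"claw":0.45}]'
python3 - <<'E'
from h import *
np.set_printoptions(precision=4,suppress=True)
c=cams.camera_info('wrist');im=cams.read_camera('wrist')[:,:,::-1];cv2.imwrite('pics/w5.png',im)
np.save('w5.npy',c,allow_pickle=True);o=env.get_obs();print(o['time_s'],o['tool_pos'],o['tool_rot'],o['grip_width'])
s=cams.read_camera('side')[:,:,::-1];cv2.imwrite('pics/d5.png',s)
a=cv2.resize(im,(420,262));b=cv2.resize(s[145:275,245:405],None,fx=2.3,fy=2.3)
w=np.zeros((299,790,3),np.uint8);w[:262,:420]=a;w[:299,420:788]=b;cv2.imwrite('pics/m5.png',w)
E
```

```text
time_s: 8.05
tool_pos: [0.4322, 0.058, 0.0326]
tool_rot: [-180.0, 0.0, 119.7]
force: [0.2, 0.6, 0.1]
grip_width: 0.0871
grasp_force: 0.0
time_s: 9.3
tool_pos: [0.4314, 0.0715, 0.2076]
tool_rot: [180.0, -0.0, 91.8]
force: [-0.9, -1.1, -0.1]
grip_width: 0.0481
grasp_force: 0.0
9.35 [0.4314 0.0715 0.2076] [179.9933  -0.0064  91.6766] 0.04802964136238123
```

View pics/m5.png

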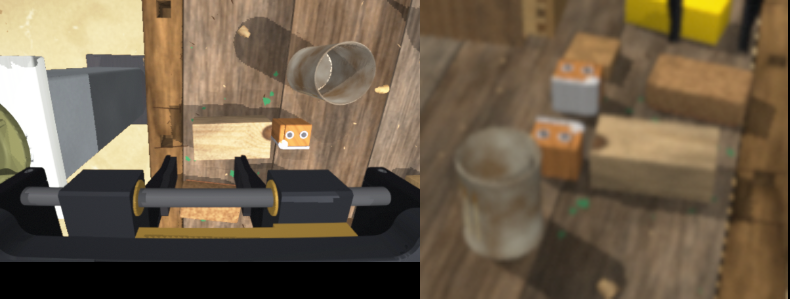

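The block now lies square in front of the left jaw: the wrist crop shows it at (193-272, 122-160) with the jaw at (291,133). I'll get its corners from a colour contour.

```bash
python3 - <<'E'
from h import *
np.set_printoptions(precision=4,suppress=True)
c=np.load('w5.npy',allow_pickle=True).item();im=cv2.imread('pics/w5.png')
h=cv2.cvtColor(im,cv2.COLOR_BGR2HSV)
r=h[190:240,310:400].reshape(-1,3);lo=np.percentile(r,5,0);hi=np.percentile(r,95,0);print(lo,hi)
m=cv2.inRange(h,np.array([lo[0]-3,lo[1]-30,lo[2]-15]),np.array([hi[0]+3,hi[1]+30,255]))
m[:170]=0;m[255:]=0;m[:,:270]=0;m[:,440:]=0
m=cv2.morphologyEx(m,cv2.MORPH_OPEN,np.ones((5,5)));m=cv2.morphologyEx(m,cv2.MORPH_CLOSE,np.ones((7,7)))
k=max(cv2.findContours(m,0,2)[0],key=cv2.contourArea)
b=cv2.boxPoints(cv2.minAreaRect(k));print(b)
P=np.array([plane('wrist',p,.045,c)[:2] for p in b]);print(P,P.mean(0),[np.linalg.norm(P[i]-P[i-1]) for i in range(4)])
for p in [(194*1.524,122*1.524),(271*1.524,122*1.524),(272*1.524,158*1.524),(195*1.524,160*1.524)]:print(plane('wrist',p,.045,c)[:2])
E
```

```text
[ 17.  63. 225.] [ 22.  94. 252.]
[[293.3606 189.9672]
 [409.8772 185.5285]
 [411.9861 240.8862]
 [295.4695 245.325 ]]
[[0.4128 0.0659]
 [0.5272 0.0743]
 [0.5369 0.0148]
 [0.4159 0.006 ]] [0.4732 0.0402] [np.float64(0.060058211913474435), np.float64(0.11469841921826514), np.float64(0.060221145580951464), np.float64(0.1213569260805202)]
[0.415  0.0701]
[0.5304 0.074 ]
[0.5396 0.015 ]
[0.4176 0.0077]
```

The block is at (0.475, 0.041) with yaw about 4°, and its measured sizes come out right. It needs about 47 mm more to the right. I'll use both fingers along its left face at yaw 92 as a flat pusher, going in high at first to clear the tin.

```bash
python3 -m pendant '[{"tx":0.39,"ty":0.63,"tz":0,"spin":0,"claw":0.45},{"tx":0,"ty":0,"tz":0,"spin":0,"claw":0.45},{"tx":0,"ty":0,"tz":1,"spin":0,"claw":0.45},{"tx":0,"ty":0,"tz":1,"spin":0,"claw":0.45},{"tx":0,"ty":0,"tz":0.6,"spin":0,"claw":0.45},{"tx":0,"ty":0,"tz":0.55,"spin":0,"claw":0.45},{"tx":0,"ty":0,"tz":0,"spin":0,"claw":0.45}]'
```

```text
time_s: 10.28
tool_pos: [0.46, 0.0903, 0.0483]
tool_rot: [-179.7, 0.1, 91.9]
force: [-0.2, -0.5, -0.1]
grip_width: 0.0481
grasp_force: 0.0
```

```bash
python3 -m pendant '[{"tx":-0.2,"ty":0,"tz":0,"spin":0,"claw":0.45},{"tx":-0.2,"ty":0,"tz":0,"spin":0,"claw":0.45},{"tx":-0.15,"ty":0,"tz":0.15,"spin":0,"claw":0.45},{"tx":-0.15,"ty":0,"tz":0.15,"spin":0,"claw":0.45},{"tx":-0.2,"ty":0,"tz":0,"spin":0,"claw":0.45},{"tx":-0.15,"ty":0,"tz":0,"spin":0,"claw":0.45},{"tx":0,"ty":0,"tz":0,"spin":0,"claw":0.45}]'
```

```text
time_s: 11.15
tool_pos: [0.4641, 0.0372, 0.0351]
tool_rot: [-180.0, 0.0, 91.8]
force: [0.2, 1.0, -0.3]
grip_width: 0.0479
grasp_force: 0.0
```

```bash
python3 -m pendant '[{"tx":0.2,"ty":0,"tz":0,"spin":0,"claw":0.45},{"tx":0,"ty":0,"tz":-1,"spin":0,"claw":0.45},{"tx":0,"ty":0,"tz":-1,"spin":0,"claw":0.45},{"tx":-0.8,"ty":0.4,"tz":-1,"spin":0,"claw":0},{"tx":-0.8,"ty":0,"tz":-1,"spin":0,"claw":0},{"tx":0,"ty":0,"tz":0,"spin":0,"claw":0}]'
cat > m.py <<'E'
from h import *
import sys
np.set_printoptions(precision=4,suppress=True)
n=sys.argv[1]
c=cams.camera_info('wrist');im=cams.read_camera('wrist')[:,:,::-1].copy();cv2.imwrite(f'pics/{n}.png',im)
h=cv2.cvtColor(im,cv2.COLOR_BGR2HSV)
m=cv2.inRange(h,(14,33,205),(25,124,255))
m[300:]=0
m=cv2.morphologyEx(m,cv2.MORPH_OPEN,np.ones((5,5)));m=cv2.morphologyEx(m,cv2.MORPH_CLOSE,np.ones((9,9)))
for k in cv2.findContours(m,0,2)[0]:
    if cv2.contourArea(k)<1500: continue
    b=cv2.boxPoints(cv2.minAreaRect(k))
    P=np.array([plane('wrist',tuple(map(float,p)),.045,c)[:2] for p in b]);
    print(b.round().tolist(),P.tolist() and P,P.mean(0),[round(float(np.linalg.norm(P[i]-P[i-1])),4) for i in range(4)])
    cv2.drawContours(im,[b.astype(int)],0,(255,0,255),1)
cv2.imwrite(f'pics/{n}o.png',im)
o=env.get_obs();print(o['time_s'],o['tool_pos'],o['tool_rot'])
E
python3 m.py w6
```

```text
time_s: 11.9
tool_pos: [0.4876, -0.03, 0.2349]
tool_rot: [179.5, -0.0, 91.6]
force: [-0.5, 0.2, -0.6]
grip_width: 0.0701
grasp_force: 0.0
[[587.0, 251.0], [606.0, 181.0], [634.0, 188.0], [616.0, 258.0]] [[ 0.818  -0.1089]
 [ 0.814  -0.0235]
 [ 0.8519 -0.031 ]
 [ 0.8586 -0.1184]] [ 0.8356 -0.0705] [0.0417, 0.0855, 0.0386, 0.0877]
[[57.0, 172.0], [180.0, 159.0], [193.0, 285.0], [70.0, 297.0]] [[ 0.2152 -0.0293]
 [ 0.3504 -0.0129]
 [ 0.3508 -0.1636]
 [ 0.1964 -0.187 ]] [ 0.2782 -0.0982] [0.1588, 0.1363, 0.1508, 0.1562]
[[241.0, 181.0], [241.0, 125.0], [355.0, 125.0], [355.0, 181.0]] [[ 0.4135 -0.0348]
 [ 0.4156  0.0236]
 [ 0.5307  0.0268]
 [ 0.5346 -0.0317]] [ 0.4736 -0.004 ] [0.1212, 0.0585, 0.1152, 0.0585]
[[20.0, 0.0], [170.0, 0.0], [170.0, 53.0], [20.0, 53.0]] [[0.2105 0.1358]
 [0.3537 0.1356]
 [0.3498 0.0899]
 [0.2009 0.0891]] [0.2787 0.1126] [0.0477, 0.1433, 0.0458, 0.1489]
11.95 [ 0.486  -0.0277  0.2323] [179.7582  -0.0657  91.7259]
```

View pics/w6o.png

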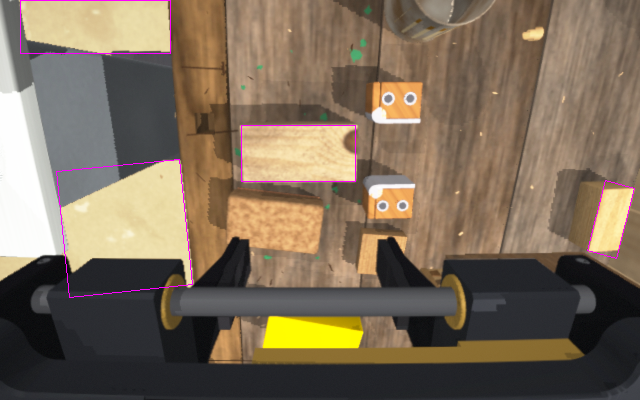

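The block at (241-355, 125-181) sits squarely in front of the gap at (375-420, 122-187). The cork, tin and square are untouched. I'll check the alignment with numbers against the screws.

```bash
python3 - <<'E'
from h import *
np.set_printoptions(precision=4,suppress=True)
c=cams.camera_info('wrist')
for p,z in [((388,99),.044),((410,98),.044),((382,206),.044),((404,206),.044),((421,122),.042),((414,186),.042)]: print(plane('wrist',p,z,c)[:2])
im=cv2.imread('pics/w6.png');h=cv2.cvtColor(im,cv2.COLOR_BGR2HSV);m=cv2.inRange(h,(10,30,190),(28,150,255))
for x in (250,270,290,310,330,345):
    r=np.where(m[100:190,x])[0]+100; print(x,r.min(),r.max(),[plane('wrist',(x,float(q)),.045,c)[:2] for q in (r.min(),r.max()+1)])
E
```

```text
[0.5588 0.0557]
[0.5805 0.0575]
[ 0.5634 -0.0557]
[ 0.5874 -0.055 ]
[0.5951 0.0346]
[ 0.5962 -0.0327]
250 126 181 [array([0.4226, 0.0253]), array([ 0.4211, -0.0328])]
270 125 181 [array([0.4426, 0.0269]), array([ 0.4422, -0.0322])]
290 125 181 [array([0.4627, 0.0274]), array([ 0.4633, -0.0316])]
310 125 181 [array([0.4827, 0.0281]), array([ 0.4844, -0.0309])]
330 125 181 [array([0.5027, 0.0287]), array([ 0.5055, -0.0303])]
345 125 181 [array([0.5178, 0.0292]), array([ 0.5214, -0.0298])]
```

The block's axis meets the gap centre within about 1 mm and 0.5°. Next I'll turn to yaw 130, come down behind its rear end and push it into the gap.

```bash
python3 -m pendant '[{"tx":0.555,"ty":-0.535,"tz":0,"spin":0,"claw":0},{"tx":0.555,"ty":-0.535,"tz":0,"spin":0,"claw":0},{"tx":0,"ty":0,"tz":0,"spin":-1,"claw":0},{"tx":0,"ty":0,"tz":0,"spin":-1,"claw":0},{"tx":0,"ty":0,"tz":0,"spin":-1,"claw":0},{"tx":0,"ty":0,"tz":0,"spin":-1,"claw":0},{"tx":0,"ty":0,"tz":0,"spin":-1,"claw":0},{"tx":0,"ty":0,"tz":0,"spin":-1,"claw":0}]'
python3 -m pendant '[{"tx":0,"ty":0,"tz":0,"spin":-1,"claw":0},{"tx":0,"ty":0,"tz":0,"spin":-1,"claw":0},{"tx":0,"ty":0,"tz":0,"spin":-1,"claw":0},{"tx":0,"ty":0,"tz":1,"spin":-0.5,"claw":0},{"tx":0,"ty":0,"tz":1,"spin":0,"claw":0},{"tx":0,"ty":0,"tz":0,"spin":0,"claw":0}]'
```

```text
time_s: 12.95
tool_pos: [0.4284, 0.0282, 0.2288]
tool_rot: [-179.8, -0.0, 116.1]
force: [0.0, 0.1, -0.2]
grip_width: 0.087
grasp_force: 0.0
time_s: 13.7
tool_pos: [0.4252, 0.027, 0.1264]
tool_rot: [-179.5, -0.2, 130.0]
force: [1.0, 0.4, 0.8]
grip_width: 0.0868
grasp_force: 0.0
```

```bash
python3 -m pendant '[{"tx":0,"ty":0,"tz":0.8,"spin":0,"claw":0},{"tx":0,"ty":0,"tz":0.6,"spin":0,"claw":0},{"tx":0,"ty":0,"tz":0.45,"spin":0,"claw":0},{"tx":0,"ty":0,"tz":0,"spin":0,"claw":0}]'
```

```text
time_s: 14.2
tool_pos: [0.4291, 0.0271, 0.0379]
tool_rot: [-179.9, -0.0, 129.9]
force: [0.3, 0.4, -0.1]
grip_width: 0.0868
grasp_force: 0.0
```

```bash
python3 -m pendant '[{"tx":-0.111,"ty":0.142,"tz":0.04,"spin":0,"claw":0},{"tx":-0.111,"ty":0.142,"tz":0.04,"spin":0,"claw":0},{"tx":-0.111,"ty":0.142,"tz":0,"spin":0,"claw":0},{"tx":-0.111,"ty":0.142,"tz":0,"spin":0,"claw":0},{"tx":-0.111,"ty":0.142,"tz":0,"spin":0,"claw":0},{"tx":0,"ty":0,"tz":0,"spin":0,"claw":0}]'
python3 -m pendant '[{"tx":0.123,"ty":-0.158,"tz":0,"spin":0,"claw":0},{"tx":0,"ty":0,"tz":-1,"spin":0,"claw":0},{"tx":0,"ty":0,"tz":-1,"spin":0,"claw":1},{"tx":0,"ty":0,"tz":-1,"spin":1,"claw":1},{"tx":0,"ty":0,"tz":-1,"spin":1,"claw":1},{"tx":0,"ty":0,"tz":0,"spin":1,"claw":1},{"tx":0,"ty":0,"tz":0,"spin":1,"claw":1},{"tx":0,"ty":0,"tz":0,"spin":1,"claw":1},{"tx":0,"ty":0,"tz":0,"spin":1,"claw":1},{"tx":0,"ty":0,"tz":0,"spin":1,"claw":1}]'
python3 -m pendant '[{"tx":-0.85,"ty":0,"tz":0,"spin":1,"claw":1},{"tx":-0.85,"ty":0,"tz":0,"spin":1,"claw":1},{"tx":0,"ty":0,"tz":0,"spin":0,"claw":1},{"tx":0,"ty":0,"tz":0,"spin":0,"claw":1}]'
python3 m.py w7
```

```text
time_s: 14.95
tool_pos: [0.4758, 0.0277, 0.0341]
tool_rot: [180.0, 0.1, 129.8]
force: [-0.3, -0.7, -0.4]
grip_width: 0.0867
grasp_force: 0.0
time_s: 16.2
tool_pos: [0.4636, 0.0272, 0.2336]
tool_rot: [-180.0, -0.0, 101.7]
force: [1.2, 0.1, -0.2]
grip_width: 0.0148
grasp_force: 0.0
time_s: 16.7
tool_pos: [0.4784, -0.0556, 0.2337]
tool_rot: [-180.0, -0.1, 93.9]
force: [-0.1, 1.1, 0.2]
grip_width: 0.0004
grasp_force: 0.0
[[600.0, 244.0], [620.0, 175.0], [648.0, 184.0], [628.0, 252.0]] [[ 0.8179 -0.1095]
 [ 0.8128 -0.0278]
 [ 0.8502 -0.0345]
 [ 0.8579 -0.118 ]] [ 0.8347 -0.0724] [0.0409, 0.0818, 0.038, 0.0839]
[[236.0, 221.0], [243.0, 174.0], [328.0, 187.0], [320.0, 234.0]] [[ 0.3975 -0.1097]
 [ 0.4054 -0.0552]
 [ 0.495  -0.0632]
 [ 0.4914 -0.1188]] [ 0.4473 -0.0867] [0.0943, 0.0551, 0.0899, 0.0557]
[[-0.0, 148.0], [194.0, 148.0], [194.0, 286.0], [0.0, 286.0]] [[ 0.1437 -0.044 ]
 [ 0.3542 -0.0313]
 [ 0.3469 -0.1961]
 [ 0.1028 -0.2172]] [ 0.2369 -0.1221] [0.1779, 0.2109, 0.1649, 0.245]
[[287.0, 158.0], [288.0, 99.0], [406.0, 101.0], [405.0, 160.0]] [[ 0.451  -0.0354]
 [ 0.4493  0.0236]
 [ 0.5653  0.0299]
 [ 0.5732 -0.0291]] [ 0.5097 -0.0027] [0.1224, 0.0591, 0.1162, 0.0595]
[[37.0, 0.0], [184.0, 0.0], [184.0, 36.0], [37.0, 36.0]] [[0.209  0.0996]
 [0.3493 0.1051]
 [0.3483 0.0745]
 [0.2043 0.068 ]] [0.2777 0.0868] [0.0319, 0.1404, 0.0307, 0.1441]
16.75 [ 0.4785 -0.055   0.2337] [-179.9803   -0.0542   93.9417]
```

View pics/w7o.png

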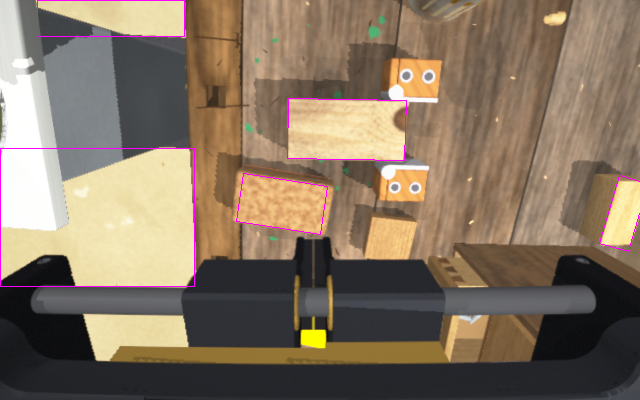

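The block's front is about 20 mm into the gap, centred, with its rear at (287,99)-(287,158), i.e. x ≈ 0.450. Next I'll put the closed fingers behind it.

```bash
python3 -m pendant '[{"tx":0.527,"ty":-0.52,"tz":0,"spin":0.5,"claw":1},{"tx":0.527,"ty":-0.52,"tz":0,"spin":0,"claw":1},{"tx":0,"ty":0,"tz":1,"spin":0,"claw":1},{"tx":0,"ty":0,"tz":1,"spin":0,"claw":1},{"tx":0,"ty":0,"tz":0.6,"spin":0,"claw":1},{"tx":0,"ty":0,"tz":0,"spin":0,"claw":1}]'
```

```text
time_s: 17.5
tool_pos: [0.4222, -0.0054, 0.102]
tool_rot: [-179.7, 0.1, 92.0]
force: [-0.2, -0.9, -0.1]
grip_width: 0.0003
grasp_force: 0.0
```

```bash
python3 -m pendant '[{"tx":0,"ty":0,"tz":0.7,"spin":0,"claw":1},{"tx":0,"ty":0,"tz":0.65,"spin":0,"claw":1},{"tx":0,"ty":0,"tz":0,"spin":0,"claw":1},{"tx":0,"ty":0.25,"tz":0,"spin":0,"claw":1},{"tx":0,"ty":0.25,"tz":0,"spin":0,"claw":1},{"tx":0,"ty":0.25,"tz":0,"spin":0,"claw":1},{"tx":0,"ty":0.25,"tz":0,"spin":0,"claw":1},{"tx":0,"ty":0,"tz":0,"spin":0,"claw":1}]'
python3 -m pendant '[{"tx":0,"ty":0.25,"tz":0,"spin":0,"claw":1},{"tx":0,"ty":0.25,"tz":0,"spin":0,"claw":1},{"tx":0,"ty":0.25,"tz":0,"spin":0,"claw":1},{"tx":0,"ty":0,"tz":0,"spin":0,"claw":1}]'
```

```text
time_s: 18.5
tool_pos: [0.4761, -0.0048, 0.0367]
tool_rot: [179.9, 0.0, 91.8]
force: [0.7, 0.1, -0.4]
grip_width: 0.0005
grasp_force: 0.0
time_s: 19.0
tool_pos: [0.5135, -0.0034, 0.0366]
tool_rot: [179.9, 0.0, 91.8]
force: [-0.5, -0.0, 0.0]
grip_width: 0.0004
grasp_force: 0.0
```

```bash
python3 -m pendant '[{"tx":0,"ty":0.25,"tz":0,"spin":0,"claw":1},{"tx":0,"ty":0.25,"tz":0,"spin":0,"claw":1},{"tx":0,"ty":0.25,"tz":0,"spin":0,"claw":1},{"tx":0,"ty":0.25,"tz":0,"spin":0,"claw":1},{"tx":0,"ty":0.25,"tz":0,"spin":0,"claw":1},{"tx":0,"ty":0.25,"tz":0,"spin":0,"claw":1},{"tx":0,"ty":0.25,"tz":0,"spin":0,"claw":1},{"tx":0,"ty":0.1,"tz":0,"spin":0,"claw":1},{"tx":0,"ty":0,"tz":0,"spin":0,"claw":1}]'
python3 -m pendant '[{"tx":0,"ty":-0.3,"tz":0,"spin":0,"claw":1},{"tx":0,"ty":0,"tz":-1,"spin":0,"claw":1},{"tx":0,"ty":0,"tz":-1,"spin":0,"claw":1},{"tx":-0.5,"ty":0,"tz":-1,"spin":0,"claw":1},{"tx":-0.5,"ty":0,"tz":-1,"spin":0,"claw":1},{"tx":0,"ty":0,"tz":0,"spin":0,"claw":1},{"tx":0,"ty":0,"tz":0,"spin":0,"claw":1}]'
python3 m.py w8
```

```text
time_s: 20.12
tool_pos: [0.605, -0.0005, 0.0364]
tool_rot: [180.0, 0.0, 91.8]
force: [-0.2, 0.1, -0.0]
grip_width: 0.0002
grasp_force: 0.0
time_s: 21.0
tool_pos: [0.5906, -0.0504, 0.2359]
tool_rot: [-180.0, -0.1, 91.8]
force: [-0.2, 0.5, -1.2]
grip_width: 0.0005
grasp_force: 0.0
[[140.0, 224.0], [146.0, 176.0], [233.0, 186.0], [227.0, 235.0]] [[ 0.3987 -0.1098]
 [ 0.4124 -0.0536]
 [ 0.5058 -0.0624]
 [ 0.4967 -0.1192]] [ 0.4534 -0.0862] [0.0984, 0.0579, 0.0938, 0.0575]
[[-0.0, 161.0], [120.0, 161.0], [120.0, 286.0], [0.0, 286.0]] [[ 0.2507 -0.0417]
 [ 0.3861 -0.0382]
 [ 0.3626 -0.1918]
 [ 0.207  -0.2002]] [ 0.3016 -0.118 ] [0.1644, 0.1354, 0.1554, 0.1559]
[[339.0, 160.0], [340.0, 101.0], [459.0, 102.0], [458.0, 161.0]] [[ 0.6176 -0.0299]
 [ 0.6148  0.0295]
 [ 0.7346  0.0331]
 [ 0.7438 -0.0266]] [0.6777 0.0015] [0.1262, 0.0595, 0.1198, 0.0604]
[[-0.0, 0.0], [81.0, 0.0], [81.0, 45.0], [0.0, 45.0]] [[0.2876 0.1152]
 [0.3685 0.1145]
 [0.3625 0.0752]
 [0.279  0.0751]] [0.3244 0.095 ] [0.041, 0.0809, 0.0398, 0.0836]
21.05 [ 0.5903 -0.0499  0.2351] [-179.8848   -0.0527   91.8921]
```

View pics/w8o.png

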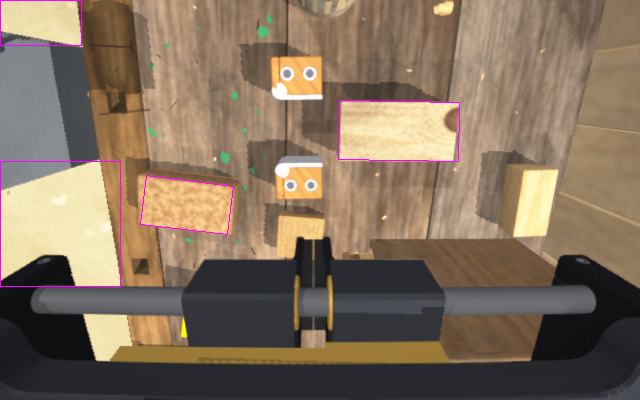

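The block at (340-459, 101-161) is wholly out on the far side. It is in line with the gap and its rear end is about 17 mm past the jaws. The cork, tin and square are undisturbed and the arm is clear, so I'm handing the job in.

```bash
python3 -c "
from cell import env
print(env.sign_off())"
```

```text
the job is handed in; nothing more can be done
None
```

I pushed the block through the go-gauge and handed the job in at about 21 s; it lies flat on the far side, in line with the gap, with its rear end about 17 mm past the jaws, and the cork, tin and square were not moved.

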